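# Seat a power supply in the bench test jig

### The job

Push the aluminium power supply along the bench into the test jig until it sits square and fully home, flush against both the back stop and the fixed fence, and push the sliding jaw up snug against its other side. Only push, without ramming: do not lift or tip the supply off the bench, and leave the other things on the bench where they are.

Things in the scene. Friction and masses are not known exactly. Their poses are not given: they have to be found in the camera images.
- supply: power supply: low bare-aluminium box, loose, 0.4-0.8 kg, too wide to grip; vent holes and round fan opening on top, black terminal strip with brass screws along the edge facing the robot. 90 (x) x 110 (y) x 42 mm high; the front 16 mm (terminal edge, -x) has a case wall only 30 mm high. Origin: centre of underside; x from terminal edge to plain back, z up.
- jig: test jig fixed to the bench. Origin: inner corner of back stop and fixed fence at bench height; x away from the robot, square into the back stop; y from the fence (on the right) towards the jaw. The bay is x < 0, y > 0, open towards the robot, its floor the bench. Supply fully home: its origin at x = -45, y = 55 mm here, its x along the jig's x.
- stop_mid (a point): middle of the back stop's face, 15 mm above the bench, 68 mm along y from the jig's origin. The back stop is a steel bar 30 mm high along the jig's y, from y = -14 to 151 mm, face at x = 0. Behind it (x 14 to 59 mm) lies the jaw's rail, up to 34 mm high; the jaw's carriage there is up to 48 mm high.
- fence_mid (a point): middle of the fixed fence's face, 15 mm above the bench. The fence is a steel bar 30 mm high along the jig's x, from x = -62 to 0 mm, face at y = 0, 14 mm thick, on the right of the bay as seen from the robot.
- jaw (a joint): travel of the sliding jaw in m: 0 = widest open (jaw face 170 mm from the fixed fence), grows as the jaw slides towards the fixed fence, at most 0.08; 0.06 = closed on the 110 mm wide supply. It slides with about 3 N of friction and stays where it is left.
- jaw_face (a point): centre of the jaw's inner face, 24 mm above the bench. The jaw is an upright aluminium plate, 60 mm along the jig's x (from x = -63 to -3 mm), 12 mm thick, from 4 to 44 mm above the bench, joined over the back stop to a carriage on the rail.
- jaw_outside (a point): centre of the jaw's outer face (the side away from the fixed fence), 12 mm outside jaw_face, 24 mm above the bench: push here to close the jaw
- capacitor: bystander, loose, leave alone: electrolytic capacitor: upright grey can, diameter 32, height 46, stands just outside the fixed fence; origin centre of underside
- mug: bystander, loose, leave alone: white mug, diameter 76, height 88, to the right of the jig; origin centre of underside
- jar: bystander, loose, leave alone: glass jar with steel cap, diameter 60, height 75, on the right; origin centre of underside
- screwdriver: bystander, loose, leave alone: screwdriver lying on the bench at the left; origin centre of underside, x along it
- meter: bystander, loose, leave alone: black handheld multimeter 130 x 70 x 32 lying at the left; origin centre of underside
- transformer: bystander, loose, leave alone: small transformer, dark iron core with copper coil, 62 x 46 x 42, at the right and nearer the robot; origin centre of underside
- reel: bystander, loose, leave alone: white reel (ring) diameter 52, height 36, lying flat beyond the open side of the sliding jaw; origin centre of underside
- motor: bystander, loose, leave alone: bare electric motor standing upright behind the jig, diameter 52, height 50 and a shaft on top to 76; origin centre of underside
Things that resemble listed ones, but are neither listed nor needed, are in the scene too. What is shaped like the supply but purple or turquoise is not meant.

How it is judged:
By the outcome, as a careful person would: the job done as asked, in the order asked, and still so for the second after the job is handed in, with the robot touching nothing.
It also fails if it takes over 61 s, if anything falls off the work surface, if the arm or the gripper's body presses on something with over 40 N, if the wrist force passes 120 N, or if a joint passes its speed limit or range.

### The arm

A 6-joint arm with a two-finger parallel gripper is mounted at the origin on the work surface. World frame = base frame: x ahead of the robot, y to its left, z up, the work surface at z = 0. Lengths are in m, angles in degrees, forces in N, time in s.
With the tool pointing down it reaches from about 0.25 to 0.725 m from the base axis. Payload 9.7 kg.
Tool frame: the origin (TCP) lies at the very end of the fingers, on their centre line; the grasp point (between the pads) lies 19 mm behind it; z points along the fingers, y is the direction in which the jaws open and shut (so a half turn about z gives the same grasp; the last joint's range is limited). The gripper opens to 85 mm and grips with 20 to 120 N. Pads are 22 mm wide; open, the fingers measure 114 mm over their backs; the gripper's body (76 mm by 85 mm) begins 54 mm behind the grasp point. The pads swing forward as they close: fully open they stand 13 mm farther back than shut.
Start: joints at [69.442, 4.979, 10.078, 95.1, 0, 90], TCP at [0.193, 0.515, 0.231] pointing down, gripper open.
Joint ranges: [-179.16, 179.16], [-48.56, 103.87], [-65.8, 70.77], [-126.05, 130.52], [-82.76, 87.17], [-180, 180]. Speed limits (degrees/s): [127.2, 127.2, 147.25, 180, 180, 180].

### API

Orientations are given as [roll, pitch, yaw] about the fixed x, y, z axes, in that order (R = Rz(yaw) Ry(pitch) Rx(roll)).
In Python, from workcell import bot gives the robot as it stands. The module is installed in compiled form; this text tells all that it offers.
- The arm moves only by the tool step_arm, never from a script. Its arguments are lists of equal length, an entry for each row: "dr": the turn, a rotation vector about the tool's x, y, z in rad, a list of three; "xyz": the shift along the tool's x, y, z in units of 40 mm (1.0 is 40 mm), a list of three; "gripper": the opening, from 0 (shut) to 1 (fully open). In form: {"dr": [[wx, wy, wz], ...], "xyz": [[x, y, z], ...], "gripper": [gripper, ...]}. A call has exactly 8 rows; each row is the pose to reach, as a shift and turn from the pose commanded when the call began, along the tool's axes at that moment; what a row does not reach only later rows make up. A row lasts 1/10 s, in which the tool goes at most 50 mm and 8.59 degrees, less where a joint would pass 70% of its speed; a pose out of reach is approached as far as the arm can. A call with a gripper value outside its range is refused whole. The fingers move at their own pace and stop on an object; "squeeze" is the grip in N (left out, the last holds). Time passes only in rows, so rows that repeat a pose let the fingers close, or fill a call up. It gives the time, the measured TCP pose, the force and the opening at its end, in the units of the state.
- bot.get_obs(): the state, without advancing time (a new reading comes with each control period).
- bot.camera(name): name is "side" or "top"; returns a dict with "image" (420x560x3 uint8, red, green, blue), "camera_matrix" (3x3 intrinsics, pixels), "R" (3x3) and "t" (3): a world point X has camera coordinates R X + t. Camera axes: x right, y down, z forward; pixel columns grow to the right and rows downward; lengths in m; the calibration is good to about 2 mm. A picture is of the moment at which its call begins. There is no depth.
- bot.job_done(): hands the job in, once; it reports no verdict.
Trained networks look in a picture, given as the dict that the camera call returned (one of the last four; its "shot" number tells which), for a name from the list of things; names that differ only in an ending like _2 or _b are one class to them, and where a whole thing is asked for, a point or a joint stands for the part that bears it (a point fixed in the world has none). Each returns a list of dicts, best first, with "p" (0 to 1); they miss things now and then, are a little off and sometimes report something else, mostly with a low value. They report only what shows in the picture. A call takes as long as a camera call. They do not tell look-alikes from the thing itself.
- bot.regions_of(picture, thing): "region" (420x560 bool, what is visible of it) and "box" ([centre column, centre row, width, height] in pixels, round what is visible of it).
The state is a dict: "time": time; "q": joint angles; "qd": joint speeds; "joint_efforts": joint torques, N m; "ee_pos": TCP position; "tcp_rot": TCP orientation; "wrist_force": force on the tool from outside, world axes, zero at the start; "torque": the same for the moment, N m; "opening": finger opening in m.
Only numpy, scipy, OpenCV 4.12 (cv2) and the standard library are available. Lean on these libraries where they do the work, as an engineer would, in place of code of your own. Each camera call takes 0.05 s, during which the arm holds its last target.

## Working session

There is one attempt and no reset: what is moved stays moved. The work goes in short steps, Python scripts to look and compute and a tool call to move; the robot and the scene stay as the last step left them, time stands still between calls to the robot, and variables do not carry over. Pictures are saved under pics/ and viewed, and the job is handed in when it is done.

Besides the shell and the picture viewer there is one more tool, called after "Request:" as name(argument=value, ...) on one line, values as JSON. step_arm: Moves the arm, as the interface text tells. Its arguments: {"type":"object","properties":{"dr":{"type":"array"},"xyz":{"type":"array"},"gripper":{"type":"array"},"squeeze":{"type":"number"}},"required":["dr","xyz","gripper"]}

```bash
mkdir -p pics
python3 - <<'E'
from workcell import bot
import cv2,pickle
for n in ("top","side"):
    p=bot.camera(n); cv2.imwrite(f"pics/{n}0.png",p["image"][:,:,::-1])
    print(n,p["camera_matrix"].tolist(),p["R"].tolist(),p["t"].tolist())
    for th in ("supply","jig","jaw","capacitor","reel","screwdriver","meter","transformer"):
        print(th,[(round(r["p"],2),[int(v) for v in r["box"]]) for r in bot.regions_of(p,th)])
    pickle.dump(p,open(f"{n}0.pkl","wb"))
o=bot.get_obs();print(o)
E
```

```text
top [[499.26134927623957, 0.0, 274.74090030651104], [0.0, 499.26134927623957, 205.85296423719086], [0.0, 0.0, 1.0]] [[0.0030604172655750665, -0.999994371911427, 0.0013747696648455962], [-0.9980086727943347, -0.003140949213670847, -0.06299859891559369], [0.06300256243559678, -0.0011792300487821295, -0.9980126685283314]] [-0.012385894942515869, 0.522434133285806, 1.2383068577805263]
supply [(0.83, [327, 266, 51, 55]), (0.78, [387, 302, 49, 52]), (0.76, [289, 195, 47, 51]), (0.64, [215, 274, 51, 54])]
jig [(0.95, [280, 129, 117, 65]), (0.58, [265, 125, 18, 47])]
jaw [(0.64, [264, 124, 25, 48]), (0.64, [209, 127, 23, 17])]
capacitor [(0.64, [347, 159, 15, 16]), (0.37, [282, 131, 119, 68])]
reel []
screwdriver [(0.69, [195, 197, 25, 72]), (0.47, [265, 124, 17, 49])]
meter [(0.7, [393, 247, 24, 27])]
transformer [(0.66, [393, 247, 20, 25])]
side [[453.21476611436844, 0.0, 274.248019962674], [0.0, 453.21476611436844, 215.20336674695642], [0.0, 0.0, 1.0]] [[0.9683251919041813, -0.24881389866561002, 0.020927650478500318], [-0.14068765698128696, -0.6129201397049774, -0.7775190579768104], [0.20
[... 577 characters left out ...]
 240, 53, 52])]
transformer [(0.62, [236, 360, 40, 36])]
{'time': 0.9, 'q': array([6.94427276e+01, 4.97800857e+00, 1.00789767e+01, 9.50987815e+01,
       1.22568734e-03, 8.99994646e+01]), 'qd': array([-0.00016182,  0.0242068 , -0.00829836,  0.00127144, -0.02828886,
       -0.0280992 ]), 'joint_efforts': array([ 1.60758540e-03, -5.20091522e+01,  4.64861262e+01,  1.40107004e-03,
        1.43611619e-04, -1.43140522e-05]), 'ee_pos': array([0.19312515, 0.51498421, 0.23129954]), 'tcp_rot': array([ 1.79997813e+02, -1.22566691e-03,  1.59443263e+02]), 'wrist_force': array([ 0.31956322,  1.04206607, -0.25544799]), 'torque': array([ 0.01599897, -0.01780655, -0.00210971]), 'opening': 0.0850990098569778}
```

Run:
```python
import cv2
a=cv2.imread("pics/top0.png");b=cv2.imread("pics/side0.png")
cv2.imwrite("pics/top0c.png",cv2.resize(a[60:360,140:460],None,fx=2,fy=2,interpolation=cv2.INTER_CUBIC)[:600])
cv2.imwrite("pics/side0c.png",cv2.resize(b[130:410,90:460],None,fx=2,fy=2,interpolation=cv2.INTER_CUBIC))
```

```text
(no output)
```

View pics/top0.png

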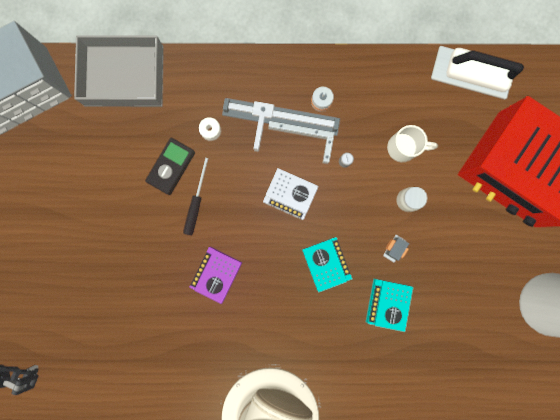

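View pics/top0c.png

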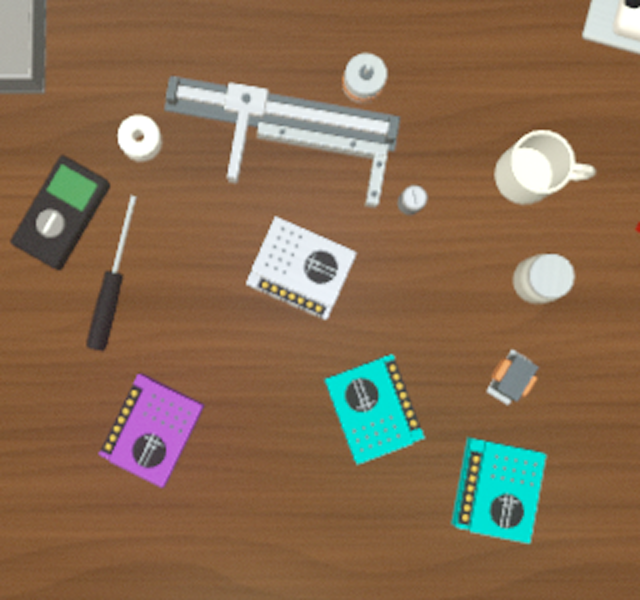

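View pics/side0c.png

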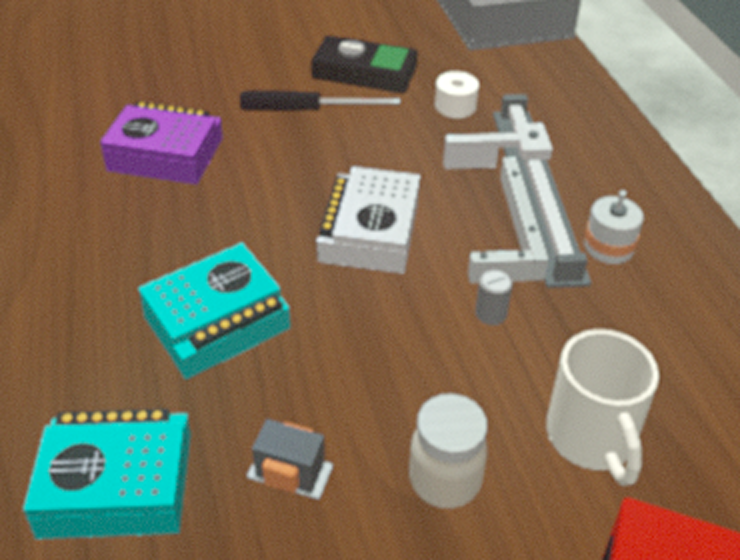

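```bash
cat > h.py <<'E'
import numpy as np,cv2
from scipy.optimize import minimize
def back(p,uv,z):
    R,t,K=map(np.array,(p["R"],p["t"],p["camera_matrix"]))
    d=R.T@np.linalg.inv(K)@np.array([uv[0],uv[1],1.]); c=-R.T@t
    return c+d*(z-c[2])/d[2]
def proj(p,X):
    R,t,K=map(np.array,(p["R"],p["t"],p["camera_matrix"]))
    c=(K@(R@np.atleast_2d(X).T+t[:,None])).T
    return c[:,:2]/c[:,2:]
def place(pts,x,y,a):
    P=np.array(pts,float);c,s=np.cos(a),np.sin(a)
    return np.c_[x+c*P[:,0]-s*P[:,1],y+s*P[:,0]+c*P[:,1],P[:,2]]
SUP=[(x,y,z) for y in(-.055,.055) for x,z in((-.045,0),(.045,0),(.045,.042),(-.029,.042),(-.045,.030))]
def mask(p,X,S=8):
    h=cv2.convexHull((proj(p,X)).astype(np.float32))
    m=np.zeros((420*4,560*4),np.uint8);cv2.fillPoly(m,[np.round((h+0.5)*4*16-8).astype(np.int32)],255,shift=4)
    return cv2.resize(m,(560,420),interpolation=cv2.INTER_AREA)/255.
def fit(ps,ms,x0):
    def f(v):
        return sum(np.abs(mask(p,place(SUP,v[0],v[1],v[2]))-m).sum() for p,m in zip(ps,ms))
    best=None
    for k in range(3):
        s=np.array([[0,0,0],[.006,0,0],[0,.006,0],[0,0,.06]])/(k+1)
        r=minimize(f,x0,method="Nelder-Mead",options=dict(initial_simplex=np.array(x0)+s,xatol=1e-5,fatol=.05));x0=r.x
    return r.x,r.fun
E
python3 - <<'E'
from workcell import bot
import pickle
from h import *
T=pickle.load(open("top0.pkl","rb"));S=pickle.load(open("side0.pkl","rb"))
rs=bot.regions_of(T,"supply")
r=[q for q in rs if abs(q["box"][0]-289)<10][0]
s=[q for q in bot.regions_of(S,"supply") if abs(q["box"][0]-273)<10][0]
c=back(T,r["box"][:2],.02);print(c)
pickle.dump((r["region"],s["region"]),open("m0.pkl","wb"))
for ps,ms in(([T],[r["region"]]),([S],[s["region"]]),([T,S],[r["region"],s["region"]])):
    v,e=fit(ps,ms,[c[0],c[1],-.4]);print(v[:2],np.degrees(v[2]),e,[m.sum() for m in ms])
im=T["image"][80:180,210:370,::-1].copy();cv2.imwrite("pics/jig_t.png",cv2.resize(im,None,fx=5,fy=5,interpolation=cv2.INTER_CUBIC))
im=S["image"][170:290,290:420,::-1].copy();cv2.imwrite("pics/jig_s.png",cv2.resize(im,None,fx=5,fy=5,interpolation=cv2.INTER_CUBIC))
E
```

```text
[ 0.54865302 -0.04872358  0.02      ]
[ 0.55294172 -0.04722228] -23.13879850561932 60.13333333333334 [np.int64(1635)]
[ 0.55328693 -0.05138548] -23.774216304308382 89.94901960784314 [np.int64(2119)]
[ 0.55324203 -0.04865675] -23.762553941354277 209.12549019607843 [np.int64(1635), np.int64(2119)]
```

View pics/jig_t.png

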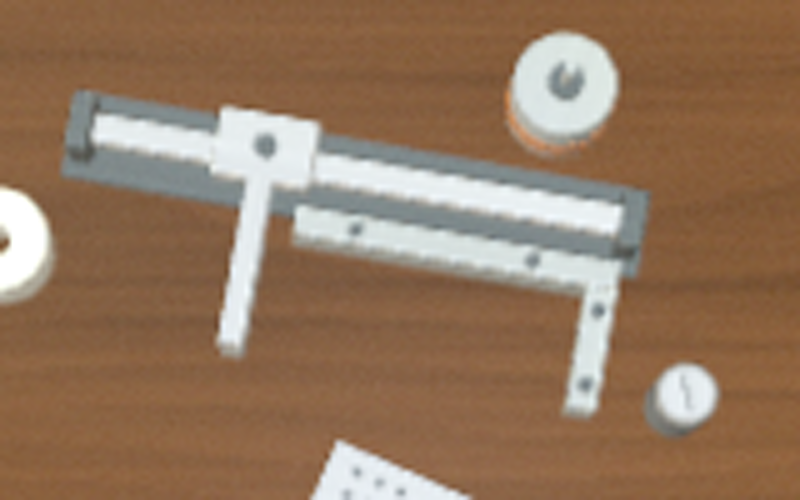

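View pics/jig_s.png

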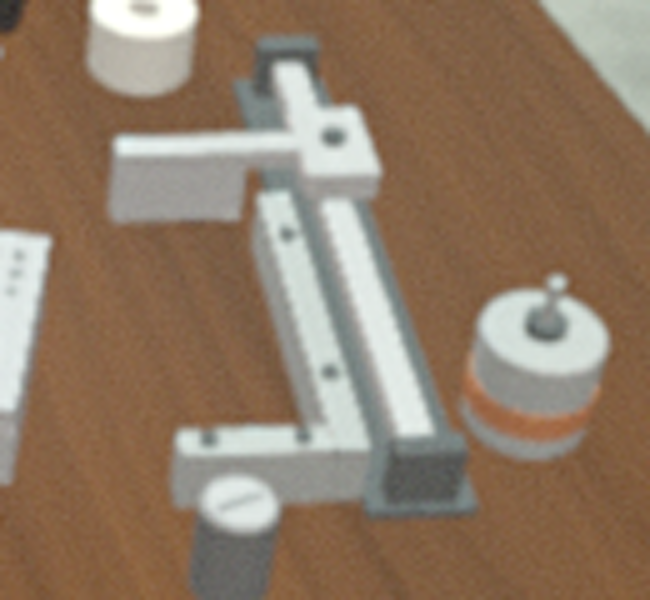

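Run:
```python
import pickle
from h import *
from scipy.optimize import least_squares
T=pickle.load(open("top0.pkl","rb"));S=pickle.load(open("side0.pkl","rb"))
# jig coords, crop px
t=[((0,.151),(291,235)),((.014,.151),(298,204)),((-.062,0),(565,404)),((-.062,-.014),(594,406)),((0,0),(583,284))]
s=[((0,.151),(257,200)),((.014,.151),(285,194)),((-.062,0),(179,432)),((-.062,-.014),(174,459)),((.014,-.014),(367,448))]
U=lambda l,o:[((*a,.03),(o[0]+b[0]/5-.4,o[1]+b[1]/5-.4)) for a,b in l]
t=U(t,(210,80));s=U(s,(290,170))
def run(L):
    def f(v): return np.concatenate([(proj(p,place([a for a,_ in l],*v))-np.array([b for _,b in l])).ravel() for p,l in L])
    r=least_squares(f,[.68,-.1,-.2]);print(r.x[:2],np.degrees(r.x[2]),np.round(r.fun.reshape(-1,2),1).tolist());return r.x
run([(T,t)]);run([(S,s)]);v=run([(T,t),(S,s)])
# supply fits by channel brightness segmentation?
gt=place([(-.045,.055,0)],*v);print("goal",gt)
# bystanders relative
for n,uv,z in(("cap",(210+687/5,80+385/5),.046),("reel",(209,128),.036),("motor",(210+563/5,80+80/5),.05)):
    print(n,back(T,uv,z))
im=T["image"][:,:,::-1].copy();im2=S["image"][:,:,::-1].copy()
out=[]
for p,im,(a,b,c,d) in((T,im,(80,240,210,370)),(S,im2,(170,310,230,420))):
    im=cv2.resize(im[a:b,c:d],None,fx=4,fy=4,interpolation=cv2.INTER_CUBIC)
    def poly(X,col,cl=True):
        q=(proj(p,X)-[c,a]+.5)*4
        cv2.polylines(im,[np.round(q).astype(int)],cl,col,1)
    poly(place([(0,.151,.03),(0,0,.03),(-.062,0,.03),(-.062,-.014,.03),(.014,-.014,.03),(.014,.151,.03)],*v),(0,0,255))
    for w in((.5529,-.0472,np.radians(-23.1)),(.5532,-.0487,np.radians(-23.7))):
        poly(place([(-.029,-.055,.042),(.045,-.055,.042),(.045,.055,.042),(-.029,.055,.042)],*w),(0,255,0) if w[0]<.553 else (255,0,0))
    J=lambda j:[(-.063,.17-j,.044),(-.003,.17-j,.044),(-.003,.182-j,.044),(-.063,.182-j,.044)]
    poly(place(J(0),*v),(255,0,255))
    cv2.imwrite("pics/ov%d.png"%(p is S),im)
```

```text
[ 0.69711319 -0.14103213] -9.611575385041478 [[-0.2, -0.5], [-0.7, 0.2], [0.2, -0.0], [-0.0, 0.5], [0.7, -0.2]]
[ 0.69490568 -0.14575508] -10.242408183060824 [[-0.2, -0.9], [0.3, 0.1], [-1.2, 0.2], [0.9, -0.2], [0.2, 0.6]]
[ 0.69621994 -0.14295005] -9.984993484373076 [[0.6, -0.6], [0.2, 0.2], [0.8, 0.3], [0.6, 0.9], [1.5, 0.2], [-0.4, -1.7], [0.0, -0.7], [-1.0, -0.7], [1.2, -1.2], [0.3, -0.5]]
goal [[ 0.66143801 -0.08098056  0.        ]]
cap [ 0.64206784 -0.18981193  0.046     ]
reel [0.71560365 0.15409196 0.036     ]
motor [ 0.7937924  -0.12861752  0.05      ]
```

View pics/ov0.png

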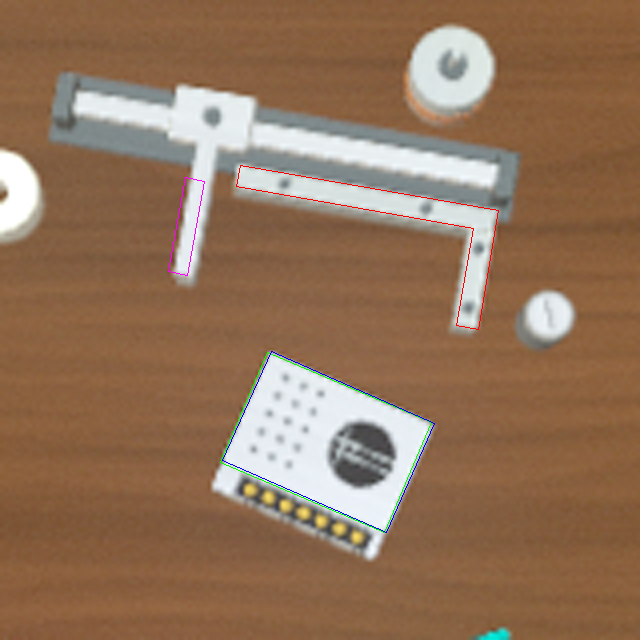

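View pics/ov1.png

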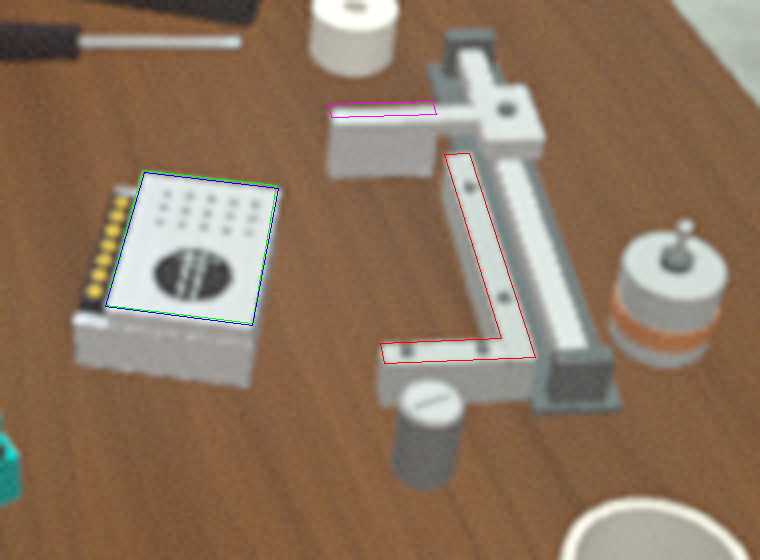

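Request:
step_arm(dr=[[0,0,0.14],[0,0,0.28],[0,0,0.42],[0,0,0.56],[0,0,0.7],[0,0,0.84],[0,0,0.98],[0,0,1.12]], xyz=[[-0.8,-0.7,0],[-1.6,-1.4,0],[-2.4,-2.1,0],[-3.2,-2.8,0],[-4.0,-3.5,0],[-4.8,-4.2,0],[-5.6,-4.9,0],[-6.4,-5.6,0]], gripper=[0.6,0.6,0.6,0.6,0.6,0.6,0.6,0.6])

```text
time: 1.8
ee_pos: [0.3546, 0.2138, 0.2315]
tcp_rot: [180.0, -0.0, 95.0]
wrist_force: [0.9, 0.4, -0.7]
opening: 0.0511
```

```bash
cat >> h.py <<'E'
J=np.array([.6962,-.1425]);JA=np.radians(-9.8)
def j2w(x,y,a=0):
    p=place([(x,y,0)],J[0],J[1],JA)[0];return p[0],p[1],np.degrees(JA)+a
def rel(cur,tgt):
    """cur=(x,y,z,yaw deg) tgt same -> tool units, wz (tool down)"""
    a=np.radians(cur[3]);d=np.array(tgt[:3])-cur[:3]
    tx=np.array([np.cos(a),np.sin(a),0]);ty=np.array([np.sin(a),-np.cos(a),0])
    w=-np.radians((tgt[3]-cur[3]+180)%360-180)
    return np.round([d@tx/.04,d@ty/.04,-d[2]/.04,w],3)
E
python3 - <<'E'
from workcell import bot
from h import *
o=bot.get_obs();print(o["time"],o["ee_pos"],o["tcp_rot"])
c=[*o["ee_pos"],o["tcp_rot"][2]]
print(rel(c,(.479,-.016,.231,-23.5)))
E
```

```text
1.8 [0.35461952 0.21379283 0.23151889] [ 1.79957440e+02 -2.07843055e-02  9.49593677e+01]
[-5.992  2.601  0.013  2.068]
```

Request:
step_arm(dr=[[0,0,0.14],[0,0,0.28],[0,0,0.42],[0,0,0.56],[0,0,0.7],[0,0,0.84],[0,0,0.98],[0,0,1.12]], xyz=[[-0.75,0.33,0.2],[-1.5,0.65,0.4],[-2.25,0.98,0.6],[-3.0,1.3,0.8],[-3.75,1.63,1.0],[-4.5,1.95,1.2],[-5.25,2.28,1.4],[-6.0,2.6,1.6]], gripper=[0.6,0.6,0.6,0.6,0.6,0.6,0.6,0.6])

```text
time: 2.6
ee_pos: [0.4803, -0.0155, 0.1671]
tcp_rot: [180.0, -0.0, 30.8]
wrist_force: [-0.3, 0.7, 0.3]
opening: 0.0514
```

Run:
```python
from workcell import bot
from h import *
o=bot.get_obs();print(o["time"],o["ee_pos"],o["tcp_rot"],o["q"])
c=[*o["ee_pos"],o["tcp_rot"][2]]
print(rel(c,(.479,-.016,.008,-23.5)))
```

```text
2.6 [ 0.48029066 -0.01545648  0.1671175 ] [ 1.79985484e+02 -2.29805581e-02  3.07579575e+01] [-1.84331896e+00 -5.38170241e+00 -7.35997245e+00  8.79945490e+01
  1.52553528e-04  1.47398727e+02]
[-0.035 -0.005  3.978  0.947]
```

Request:
step_arm(dr=[[0,0,-0.14],[0,0,-0.28],[0,0,-0.42],[0,0,-0.56],[0,0,-0.7],[0,0,-0.84],[0,0,-0.98],[0,0,-1.12]], xyz=[[-0.03,0,0.0],[-0.03,0,0.0],[-0.03,0,0.0],[-0.03,0,0.1],[-0.03,0,0.3],[-0.03,0,0.5],[-0.03,0,0.8],[-0.03,0,1.0]], gripper=[0.6,0.6,0.6,0.6,0.6,0.6,0.6,0.6])

```text
time: 3.4
ee_pos: [0.4786, -0.0147, 0.1266]
tcp_rot: [-180.0, -0.0, 95.6]
wrist_force: [0.3, 0.5, 0.3]
opening: 0.0512
```

Request:
step_arm(dr=[[0,0,-0.14],[0,0,-0.28],[0,0,-0.42],[0,0,-0.56],[0,0,-0.7],[0,0,-0.84],[0,0,-0.98],[0,0,-1.075]], xyz=[[0,0,0.2],[0,0,0.4],[0,0,0.6],[0,0,0.8],[0,0,1.0],[0,0,1.2],[0,0,1.4],[0,0,1.6]], gripper=[0.6,0.6,0.6,0.6,0.6,0.6,0.6,0.6])

```text
time: 4.2
ee_pos: [0.4788, -0.0147, 0.063]
tcp_rot: [180.0, 0.0, 157.2]
wrist_force: [-0.5, 0.1, -0.8]
opening: 0.0513
```

Run:
```python
from workcell import bot
from h import *
o=bot.get_obs();print(o["time"],o["ee_pos"],o["tcp_rot"],o["q"])
c=[*o["ee_pos"],o["tcp_rot"][2]]
print(rel(c,(.479,-.016,.008,156.5)))
```

```text
4.2 [ 0.4787622  -0.01471065  0.06304161] [1.79995702e+02 8.30443185e-03 1.57176681e+02] [-1.76055161e+00 -4.62999025e+00 -1.81722876e+01  7.64484085e+01
  1.02619999e-03  2.10627673e+01]
[-0.018 -0.027  1.376  0.012]
```

Request:
step_arm(dr=[[0,0,0.01],[0,0,0.01],[0,0,0.01],[0,0,0.01],[0,0,0.01],[0,0,0.01],[0,0,0.01],[0,0,0.01]], xyz=[[0,0,0.3],[0,0,0.6],[0,0,0.9],[0,0,1.1],[0,0,1.25],[0,0,1.35],[0,0,1.4],[0,0,1.4]], gripper=[0.6,0.6,0.6,0.6,0.6,0.6,0.6,0.6])

```text
time: 5.0
ee_pos: [0.4788, -0.0147, 0.0073]
tcp_rot: [180.0, 0.0, 156.3]
wrist_force: [-0.3, 0.0, -0.0]
opening: 0.0512
```

```bash
cat > snap.py <<'E'
import sys
from workcell import bot
from h import *
import pickle
tag=sys.argv[1]
o=bot.get_obs();print(o["time"],o["ee_pos"].round(4),o["tcp_rot"].round(2),o["wrist_force"].round(1))
ims=[]
for n,(a,b,c,d) in(("top",(80,240,200,370)),("side",(170,330,230,420))):
    p=bot.camera(n);pickle.dump(p,open(f"{n}{tag}.pkl","wb"))
    im=p["image"][a:b,c:d,::-1]
    ims.append(cv2.resize(im,None,fx=600/(b-a)*.7,fy=600/(b-a)*.7,interpolation=cv2.INTER_CUBIC))
im=np.hstack(ims);f=min(1,800/im.shape[1]);cv2.imwrite(f"pics/s{tag}.png",cv2.resize(im,None,fx=f,fy=f))
E
python3 snap.py 1
```

```text
5.0 [ 0.4788 -0.0147  0.0073] [180.     0.   156.28] [-0.3  0.  -0. ]
```

View pics/s1.png

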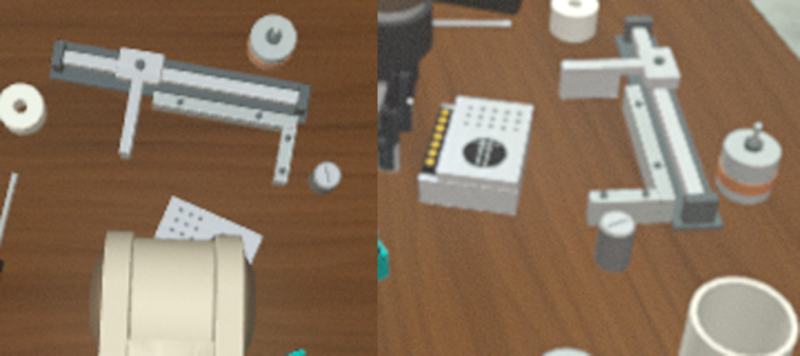

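Request:
step_arm(dr=[[0,0,0],[0,0,0],[0,0,0],[0,0,0],[0,0,0],[0,0,0],[0,0,0],[0,0,0]], xyz=[[-0.1,0,0],[-0.2,0,0],[-0.3,0,0],[-0.4,0,0],[-0.5,0,0],[-0.6,0,0],[-0.65,0,0],[-0.7,0,0]], gripper=[0.6,0.6,0.6,0.6,0.6,0.6,0.6,0.6])

```text
time: 5.9
ee_pos: [0.504, -0.0259, 0.0072]
tcp_rot: [-180.0, -0.1, 156.3]
wrist_force: [-4.5, 1.7, 2.8]
opening: 0.0513
```

```bash
python3 snap.py 2
python3 - <<'E'
from workcell import bot
from h import *
import pickle
S=pickle.load(open("side2.pkl","rb"))
for s in bot.regions_of(S,"supply"): print(s["p"],s["box"])
im=S["image"][190:290,230:340,::-1];cv2.imwrite("pics/z2.png",cv2.resize(im,None,fx=6,fy=6,interpolation=cv2.INTER_CUBIC))
E
```

```text
5.9 [ 0.504  -0.0259  0.0072] [-1.7999e+02 -7.0000e-02  1.5630e+02] [-4.5  1.7  2.8]
0.96 [275.5, 241.7, 52.2, 52.9]
0.93 [144.2, 369.7, 84.1, 64.4]
0.79 [195.7, 286.7, 78.0, 71.4]
0.68 [171.1, 202.6, 61.6, 36.6]
```

View pics/z2.png

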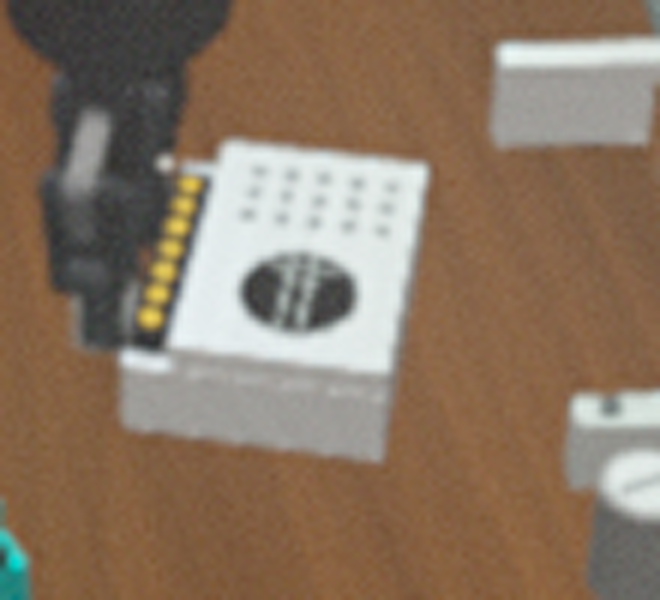

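```bash
cat > plan.py <<'E'
from h import *
cur=(.504,-.0259,.0072,156.3)
c0,s0=np.cos(JA),np.sin(JA)
d=np.array([.5553,-.0490])-J
x,y=d@[c0,s0],d@[-s0,c0];a=np.radians(-13.9);print("sup jig",x,y)
L=.060;N=16;ds=L/N;da=-a/N
x-=0;rows=[]
def tool(x,y,a):
    X,Y,A=j2w(x-.056*np.cos(a),y-.056*np.sin(a));return (X,Y,.0072,180-9.8+np.degrees(a))
off=np.array(tool(x,y,a))-cur;print("off",off)
for k in range(N):
    x+=ds*np.cos(a+da/2);y+=ds*np.sin(a+da/2);a+=da
    t=np.array(tool(x,y,a))-off*(1-0*k)
    rows.append(t)
    base=cur if k<8 else rows[7]
    print(k,rel(base,t),round(x,4),round(y,4),np.degrees(a).round(1))
print(rows[-1])
E
python3 plan.py
```

```text
sup jig -0.15475856106834782 0.06815312007571231
off [ 2.28947730e-05 -5.90924507e-04  0.00000000e+00 -2.84217094e-14]
0 [-0.094 -0.021 -0.    -0.015] -0.1511 0.0673 -13.0
1 [-0.188 -0.04  -0.    -0.03 ] -0.1475 0.0665 -12.2
2 [-0.283 -0.057 -0.    -0.045] -0.1438 0.0657 -11.3
3 [-0.377 -0.073 -0.    -0.061] -0.1401 0.065 -10.4
4 [-0.472 -0.088 -0.    -0.076] -0.1364 0.0643 -9.6
5 [-0.568 -0.102 -0.    -0.091] -0.1327 0.0637 -8.7
6 [-0.663 -0.114 -0.    -0.106] -0.129 0.0632 -7.8
7 [-0.758 -0.124 -0.    -0.121] -0.1253 0.0627 -7.0
8 [-0.094 -0.021 -0.    -0.015] -0.1215 0.0623 -6.1
9 [-0.188 -0.04  -0.    -0.03 ] -0.1178 0.0619 -5.2
10 [-0.283 -0.057 -0.    -0.045] -0.1141 0.0616 -4.3
11 [-0.377 -0.073 -0.    -0.061] -0.1103 0.0614 -3.5
12 [-0.472 -0.088 -0.    -0.076] -0.1066 0.0612 -2.6
13 [-0.568 -0.102 -0.    -0.091] -0.1028 0.061 -1.7
14 [-0.663 -0.114 -0.    -0.106] -0.0991 0.0609 -0.9
15 [-0.758 -0.124 -0.    -0.121] -0.0953 0.0609 0.0
[ 5.57408302e-01 -5.61269115e-02  7.20000000e-03  1.70200000e+02]
```

Request:
step_arm(dr=[[0,0,-0.015],[0,0,-0.03],[0,0,-0.045],[0,0,-0.06],[0,0,-0.075],[0,0,-0.09],[0,0,-0.105],[0,0,-0.12]], xyz=[[-0.09,-0.02,0],[-0.19,-0.04,0],[-0.28,-0.06,0],[-0.38,-0.07,0],[-0.47,-0.09,0],[-0.57,-0.1,0],[-0.66,-0.11,0],[-0.76,-0.125,0]], gripper=[0.6,0.6,0.6,0.6,0.6,0.6,0.6,0.6])

```text
time: 6.85
ee_pos: [0.5305, -0.043, 0.0072]
tcp_rot: [-180.0, -0.0, 163.2]
wrist_force: [-1.9, 0.2, -1.6]
opening: 0.0512
```

Request:
step_arm(dr=[[0,0,-0.015],[0,0,-0.03],[0,0,-0.045],[0,0,-0.06],[0,0,-0.075],[0,0,-0.09],[0,0,-0.105],[0,0,-0.12]], xyz=[[-0.09,-0.02,0],[-0.19,-0.04,0],[-0.28,-0.06,0],[-0.38,-0.07,0],[-0.47,-0.09,0],[-0.57,-0.1,0],[-0.66,-0.11,0],[-0.76,-0.125,0]], gripper=[0.6,0.6,0.6,0.6,0.6,0.6,0.6,0.6])

```text
time: 7.65
ee_pos: [0.5581, -0.0565, 0.0073]
tcp_rot: [180.0, -0.0, 170.1]
wrist_force: [-1.0, 0.8, -0.7]
opening: 0.0514
```

```bash
cat > look.py <<'E'
import sys,pickle
from workcell import bot
from h import *
tag=sys.argv[1]
S=pickle.load(open(f"side{tag}.pkl","rb"))
r=[q for q in bot.regions_of(S,"supply") if 250<q["box"][0]<380 and q["box"][1]<280]
r=r[0]
v,e=fit([S],[r["region"]],[float(sys.argv[2]),float(sys.argv[3]),JA])
d=v[:2]-J
print("supply side fit",v[:2],np.degrees(v[2]),e,"jig",d@[np.cos(JA),np.sin(JA)],d@[-np.sin(JA),np.cos(JA)])
E
python3 snap.py 3; python3 look.py 3 .612 -.066
```

```text
7.65 [ 0.5581 -0.0565  0.0073] [180.    -0.   170.12] [-1.   0.8 -0.7]
supply side fit [ 0.61996288 -0.07085456] -17.158774392120975 283.1019607843137 jig -0.08731939325702871 0.057623705322185914
```

View pics/s3.png

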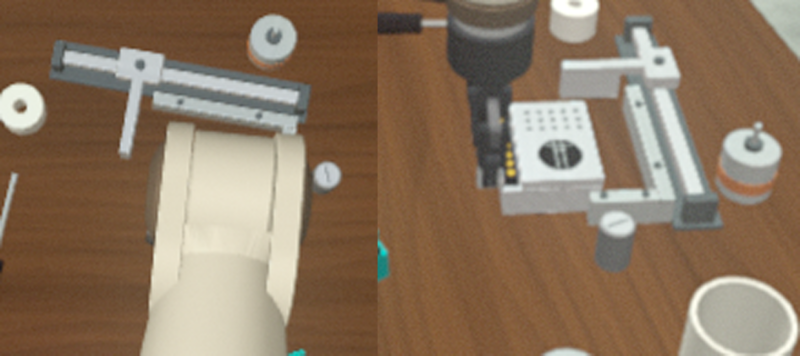

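Run:
```python
from h import *
import pickle
S=pickle.load(open("side3.pkl","rb"))
a,b,c,d=195,290,260,370
im=cv2.resize(S["image"][a:b,c:d,::-1],None,fx=6,fy=6,interpolation=cv2.INTER_CUBIC)
def poly(X,col):
    q=(proj(S,X)-[c,a]+.5)*6;cv2.polylines(im,[np.round(q).astype(int)],True,col,1)
for x,y,ang,col in((-.0945,.061,0,(0,255,0)),):
    X,Y,A=j2w(x,y,ang)
    for z in(.042,):poly(place([(-.029,-.055,z),(.045,-.055,z),(.045,.055,z),(-.029,.055,z)],X,Y,np.radians(A)),col)
poly(place([(0,.151,.03),(0,0,.03),(-.062,0,.03),(-.062,-.014,.03),(.014,-.014,.03),(.014,.151,.03)],*J,JA),(0,0,255))
cv2.imwrite("pics/z3.png",im)
```

```text
(no output)
```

View pics/z3.png

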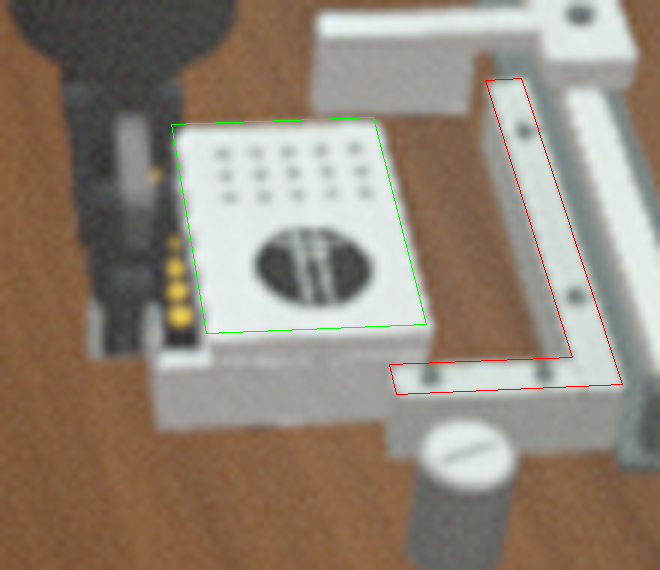

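Request:
step_arm(dr=[[0,0,0],[0,0,0],[0,0,0],[0,0,0],[0,0,0],[0,0,0],[0,0,0],[0,0,0]], xyz=[[-0.13,0,0],[-0.26,0,0],[-0.39,0,0],[-0.52,0,0],[-0.65,0,0],[-0.78,0,0],[-0.91,0,0],[-1.0,0,0]], gripper=[0.6,0.6,0.6,0.6,0.6,0.6,0.6,0.6])

```text
time: 8.6
ee_pos: [0.5977, -0.0633, 0.0072]
tcp_rot: [180.0, 0.0, 170.0]
wrist_force: [-4.9, 0.7, 3.4]
opening: 0.0515
```

```bash
python3 snap.py 4;  python3 - <<'E'
from h import *
import pickle
S=pickle.load(open("side4.pkl","rb"))
a,b,c,d=195,290,280,390
im=cv2.resize(S["image"][a:b,c:d,::-1],None,fx=6,fy=6,interpolation=cv2.INTER_CUBIC)
cv2.imwrite("pics/z4.png",im)
E
```

```text
8.6 [ 0.5977 -0.0633  0.0072] [180.     0.   170.04] [-4.9  0.7  3.4]
```

View pics/z4.png

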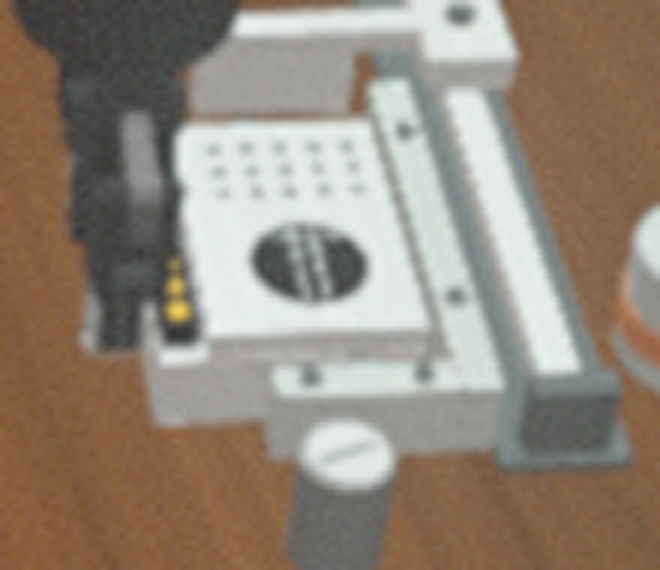

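Request:
step_arm(dr=[[0,0,0],[0,0,0],[0,0,0],[0,0,0],[0,0,0],[0,0,0],[0,0,0],[0,0,0]], xyz=[[-0.03,0,0],[-0.06,0,0],[-0.09,0,0],[-0.11,0,0],[-0.13,0,0],[-0.15,0,0],[-0.16,0,0],[-0.17,0,0]], gripper=[0.6,0.6,0.6,0.6,0.6,0.6,0.6,0.6])

```text
time: 9.5
ee_pos: [0.6039, -0.0644, 0.0071]
tcp_rot: [-180.0, -0.0, 170.0]
wrist_force: [-1.3, 0.5, -0.9]
opening: 0.0513
```

Request:
step_arm(dr=[[0,0,0],[0,0,0],[0,0,0],[0,0,0],[0,0,0],[0,0,0],[0,0,0],[0,0,0]], xyz=[[-0.01,0,0],[-0.015,0,0],[-0.02,0,0],[-0.025,0,0],[-0.03,0,0],[-0.035,0,0],[-0.04,0,0],[-0.04,0,0]], gripper=[0.6,0.6,0.6,0.6,0.6,0.6,0.6,0.6])

```text
time: 10.3
ee_pos: [0.6056, -0.0647, 0.0073]
tcp_rot: [180.0, 0.0, 170.0]
wrist_force: [-1.6, 0.4, -1.5]
opening: 0.0514
```

Request:
step_arm(dr=[[0,0,0],[0,0,0],[0,0,0],[0,0,0],[0,0,0],[0,0,0],[0,0,0],[0,0,0]], xyz=[[-0.01,0,0],[-0.015,0,0],[-0.02,0,0],[-0.025,0,0],[-0.03,0,0],[-0.035,0,0],[-0.04,0,0],[-0.04,0,0]], gripper=[0.6,0.6,0.6,0.6,0.6,0.6,0.6,0.6])

```text
time: 11.1
ee_pos: [0.6072, -0.065, 0.0073]
tcp_rot: [180.0, 0.0, 170.0]
wrist_force: [-1.4, -0.6, -1.1]
opening: 0.0514
```

Request:
step_arm(dr=[[0,0,0],[0,0,0],[0,0,0],[0,0,0],[0,0,0],[0,0,0],[0,0,0],[0,0,0]], xyz=[[-0.01,0,0],[-0.015,0,0],[-0.02,0,0],[-0.025,0,0],[-0.03,0,0],[-0.03,0,0],[-0.03,0,0],[-0.03,0,0]], gripper=[0.6,0.6,0.6,0.6,0.6,0.6,0.6,0.6])

```text
time: 11.9
ee_pos: [0.6072, -0.065, 0.0073]
tcp_rot: [180.0, -0.1, 170.0]
wrist_force: [-8.2, 0.1, 2.9]
opening: 0.0513
```

Request:
step_arm(dr=[[0,0,0],[0,0,0],[0,0,0],[0,0,0],[0,0,0],[0,0,0],[0,0,0],[0,0,0]], xyz=[[-0.01,0,0],[-0.015,0,0],[-0.02,0,0],[-0.025,0,0],[-0.03,0,0],[-0.03,0,0],[-0.03,0,0],[-0.03,0,0]], gripper=[0.6,0.6,0.6,0.6,0.6,0.6,0.6,0.6])

```text
time: 12.7
ee_pos: [0.6072, -0.0649, 0.0073]
tcp_rot: [180.0, -0.3, 170.0]
wrist_force: [-15.2, 2.9, 8.7]
opening: 0.051
```

```bash
python3 snap.py 5;  python3 - <<'E'
from h import *
import pickle
S=pickle.load(open("side5.pkl","rb"))
a,b,c,d=195,290,280,390
im=cv2.resize(S["image"][a:b,c:d,::-1],None,fx=6,fy=6,interpolation=cv2.INTER_CUBIC)
cv2.imwrite("pics/z5.png",im)
E
```

```text
12.7 [ 0.6072 -0.0649  0.0073] [179.99  -0.26 170.04] [-15.2   2.9   8.7]
```

View pics/z5.png

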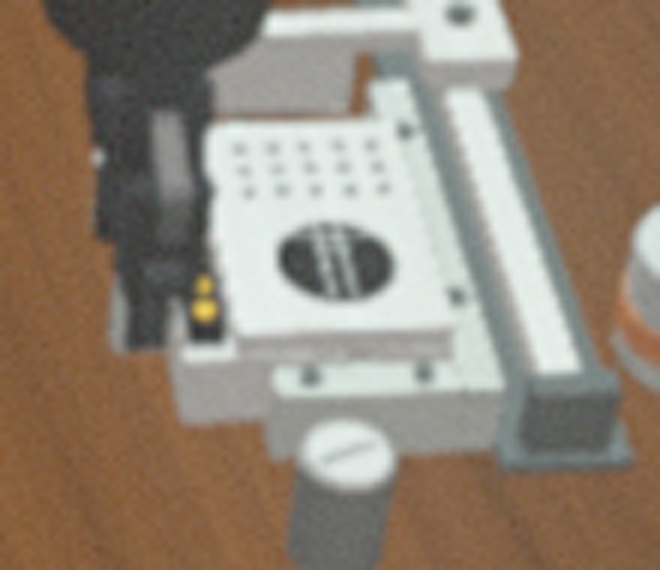

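Request:
step_arm(dr=[[0,0,0],[0,0,0],[0,0,0],[0,0,0],[0,0,0],[0,0,0],[0,0,0],[0,0,0]], xyz=[[0.05,0,0],[0.15,0,0],[0.3,0,0],[0.5,0,-0.2],[0.5,0,-0.7],[0.5,0,-1.2],[0.5,0,-1.7],[0.5,0,-2.2]], gripper=[0.6,0.6,0.6,0.6,0.6,0.6,0.6,0.6])

```text
time: 13.6
ee_pos: [0.5895, -0.0619, 0.097]
tcp_rot: [180.0, 0.1, 170.0]
wrist_force: [0.5, -0.5, 0.1]
opening: 0.0514
```

Run:
```python
from workcell import bot
from h import *
o=bot.get_obs();print(o["time"],o["ee_pos"],o["tcp_rot"],o["q"])
c=[*o["ee_pos"],o["tcp_rot"][2]]
X,Y,_=j2w(-.04,.141);print(X,Y,rel(c,(X,Y,.095,80.2)))
```

```text
13.6 [ 0.58949473 -0.06191321  0.09700985] [1.79996451e+02 6.25464521e-02 1.70043970e+02] [-5.99528166e+00  1.01948019e+01  1.01172919e+00  8.07542851e+01
 -7.79973259e-04  3.96074557e+00]
0.6807832234430711 0.0032508936528133914 [-1.966  1.999  0.05   1.568]
```

Request:
step_arm(dr=[[0,0,0.14],[0,0,0.28],[0,0,0.42],[0,0,0.56],[0,0,0.7],[0,0,0.84],[0,0,0.98],[0,0,1.12]], xyz=[[-0.2,0.25,0],[-0.45,0.5,0],[-0.7,0.75,0],[-1.0,1.0,0],[-1.25,1.25,0],[-1.5,1.5,0],[-1.8,1.8,0],[-1.97,2.0,0]], gripper=[0,0,0,0,0,0,0,0])

```text
time: 14.4
ee_pos: [0.6817, 0.0038, 0.096]
tcp_rot: [179.9, 0.0, 105.6]
wrist_force: [0.3, -0.0, -0.3]
opening: -0.0
```

Request:
step_arm(dr=[[0,0,0.14],[0,0,0.28],[0,0,0.42],[0,0,0.448],[0,0,0.448],[0,0,0.448],[0,0,0.448],[0,0,0.448]], xyz=[[0,0,0],[0,0,0],[0,0,0],[0,0,0.2],[0,0,0.4],[0,0,0.6],[0,0,0.7],[0,0,0.7]], gripper=[0,0,0,0,0,0,0,0])

```text
time: 15.2
ee_pos: [0.6806, 0.0032, 0.0661]
tcp_rot: [-179.9, 0.0, 80.3]
wrist_force: [-0.1, 0.2, 0.6]
opening: -0.0001
```

```bash
python3 snap.py 6
python3 - <<'E'
from h import *
import pickle
S=pickle.load(open("side6.pkl","rb"))
a,b,c,d=160,280,280,390
im=cv2.resize(S["image"][a:b,c:d,::-1],None,fx=5,fy=5,interpolation=cv2.INTER_CUBIC)
def poly(X,col):
    q=(proj(S,X)-[c,a]+.5)*5;cv2.polylines(im,[np.round(q).astype(int)],True,col,1)
poly(place([(-.055,.130,0),(-.025,.130,0),(-.025,.152,0),(-.055,.152,0)],*J,JA),(0,255,255))
poly(place([(-.063,.166,.044),(-.003,.166,.044),(-.003,.178,.044),(-.063,.178,.044)],*J,JA),(255,0,255))
cv2.imwrite("pics/z6.png",im)
E
```

```text
15.2 [0.6806 0.0032 0.0661] [-1.7991e+02  2.0000e-02  8.0270e+01] [-0.1  0.2  0.6]
```

View pics/z6.png

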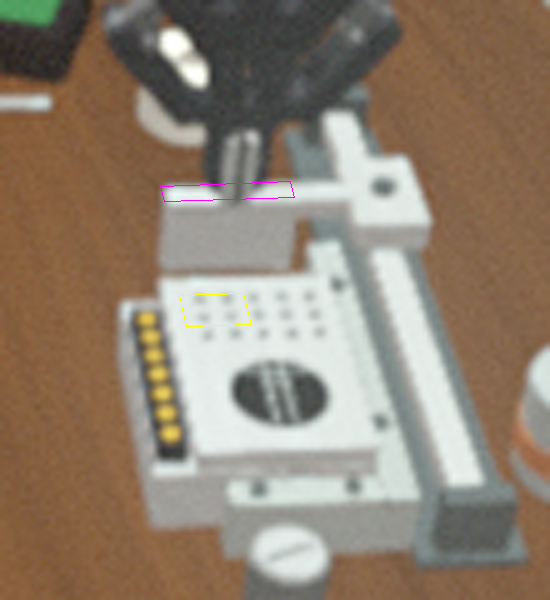

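View pics/s6.png

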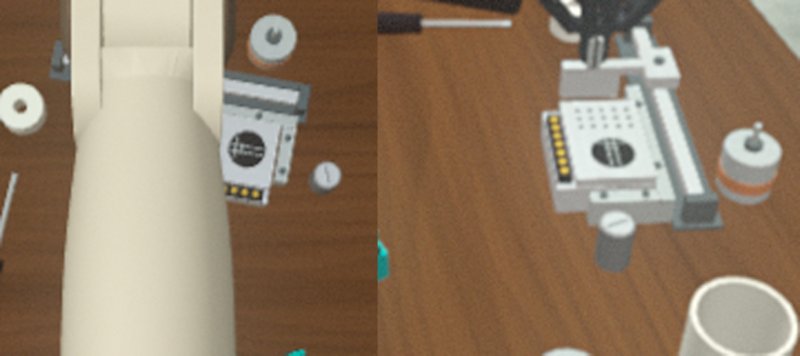

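```bash
python3 look.py 6 .661 -.078
python3 - <<'E'
from h import *
import pickle
S=pickle.load(open("side6.pkl","rb"))
a,b,c,d=160,280,280,390
q=lambda x,y:(c+x/5-.4,a+y/5-.4)
def jg(P):
    e=P[:2]-J;return np.round([e@[np.cos(JA),np.sin(JA)],e@[-np.sin(JA),np.cos(JA)]],4)
for n,uv,z in(("jaw top inner front",(163,204),.044),("jaw bottom inner front",(160,268),.004),("jaw bot inner back",(297,266),.004),("sup top BL",(310,275),.042),("sup top FL",(160,282),.042),("sup top FR",(197,455),.042),("sup top BR",(378,447),.042),("fence in front",(229,485),.03),("fence out front",(222,503),.03)):
    print(n,jg(back(S,q(*uv),z)))
print(proj(S,[.6806,.0032,.0661]),)
E
```

```text
supply side fit [ 0.66274203 -0.0785279 ] -10.928183779734841 351.5607843137255 jig -0.043858410866119496 0.057343746301711004
jaw top inner front [-0.0636  0.1636]
jaw bottom inner front [-0.0615  0.1671]
jaw bot inner back [0.0027 0.1651]
sup top BL [-0.0061  0.1117]
sup top FL [-0.0726  0.1105]
sup top FR [-0.0736  0.0013]
sup top BR [-0.0004  0.0017]
fence in front [-0.0605 -0.0042]
fence out front [-0.065  -0.0141]
[[324.99373677 198.25870541]]
```

Request:
step_arm(dr=[[0,0,0],[0,0,0],[0,0,0],[0,0,0],[0,0,0],[0,0,0],[0,0,0],[0,0,0]], xyz=[[0,0,0.2],[0,0,0.4],[0,0,0.6],[0,0,0.8],[0,0,1.0],[0,0,1.2],[0,0,1.35],[0,0,1.35]], gripper=[0,0,0,0,0,0,0,0])

```text
time: 16.15
ee_pos: [0.6807, 0.0032, 0.012]
tcp_rot: [-179.9, 0.0, 80.2]
wrist_force: [-0.3, 0.0, -0.2]
opening: 0.0003
```

Request:
step_arm(dr=[[0,0,0],[0,0,0],[0,0,0],[0,0,0],[0,0,0],[0,0,0],[0,0,0],[0,0,0]], xyz=[[-0.06,0,0],[-0.12,0,0],[-0.18,0,0],[-0.22,0,0],[-0.26,0,0],[-0.29,0,0],[-0.32,0,0],[-0.34,0,0]], gripper=[0,0,0,0,0,0,0,0])

```text
time: 16.95
ee_pos: [0.6789, -0.0103, 0.0133]
tcp_rot: [180.0, 0.0, 80.2]
wrist_force: [0.3, 0.5, 0.2]
opening: -0.0
```

Request:
step_arm(dr=[[0,0,0],[0,0,0],[0,0,0],[0,0,0],[0,0,0],[0,0,0],[0,0,0],[0,0,0]], xyz=[[-0.01,0,0],[-0.02,0,0],[-0.03,0,0],[-0.04,0,0],[-0.05,0,0],[-0.05,0,0],[-0.06,0,0],[-0.06,0,0]], gripper=[0,0,0,0,0,0,0,0])

```text
time: 17.75
ee_pos: [0.6785, -0.0123, 0.0133]
tcp_rot: [180.0, -0.0, 80.2]
wrist_force: [0.1, 2.2, -0.5]
opening: 0.0003
```

Request:
step_arm(dr=[[0,0,0],[0,0,0],[0,0,0],[0,0,0],[0,0,0],[0,0,0],[0,0,0],[0,0,0]], xyz=[[-0.01,0,0],[-0.02,0,0],[-0.03,0,0],[-0.035,0,0],[-0.04,0,0],[-0.045,0,0],[-0.05,0,0],[-0.05,0,0]], gripper=[0,0,0,0,0,0,0,0])

```text
time: 18.55
ee_pos: [0.6781, -0.0146, 0.0133]
tcp_rot: [-180.0, 0.0, 80.2]
wrist_force: [0.5, 2.9, 0.2]
opening: -0.0002
```

Request:
step_arm(dr=[[0,0,0],[0,0,0],[0,0,0],[0,0,0],[0,0,0],[0,0,0],[0,0,0],[0,0,0]], xyz=[[-0.01,0,0],[-0.02,0,0],[-0.03,0,0],[-0.035,0,0],[-0.04,0,0],[-0.045,0,0],[-0.05,0,0],[-0.05,0,0]], gripper=[0,0,0,0,0,0,0,0])

```text
time: 19.35
ee_pos: [0.6778, -0.0165, 0.0133]
tcp_rot: [180.0, -0.0, 80.2]
wrist_force: [1.0, 2.9, -0.3]
opening: 0.0001
```

Request:
step_arm(dr=[[0,0,0],[0,0,0],[0,0,0],[0,0,0],[0,0,0],[0,0,0],[0,0,0],[0,0,0]], xyz=[[-0.01,0,0],[-0.015,0,0],[-0.02,0,0],[-0.025,0,0],[-0.03,0,0],[-0.03,0,0],[-0.03,0,0],[-0.03,0,0]], gripper=[0,0,0,0,0,0,0,0])

```text
time: 20.15
ee_pos: [0.6778, -0.0165, 0.0133]
tcp_rot: [180.0, -0.1, 80.3]
wrist_force: [1.1, 8.1, -1.1]
opening: -0.0004
```

Request:
step_arm(dr=[[0,0,0],[0,0,0],[0,0,0],[0,0,0],[0,0,0],[0,0,0],[0,0,0],[0,0,0]], xyz=[[-0.01,0,0],[-0.015,0,0],[-0.02,0,0],[-0.025,0,0],[-0.03,0,0],[-0.03,0,0],[-0.03,0,0],[-0.03,0,0]], gripper=[0,0,0,0,0,0,0,0])

```text
time: 20.95
ee_pos: [0.6778, -0.0165, 0.0134]
tcp_rot: [180.0, -0.2, 80.3]
wrist_force: [3.5, 13.4, -0.2]
opening: 0.0002
```

```bash
python3 snap.py 7
python3 - <<'E'
from h import *
import pickle
S=pickle.load(open("side7.pkl","rb"))
a,b,c,d=160,280,280,390
im=cv2.resize(S["image"][a:b,c:d,::-1],None,fx=5,fy=5,interpolation=cv2.INTER_CUBIC)
cv2.imwrite("pics/z7.png",im)
E
```

```text
20.95 [ 0.6778 -0.0165  0.0134] [179.99  -0.22  80.31] [ 3.5 13.4 -0.2]
```

View pics/z7.png

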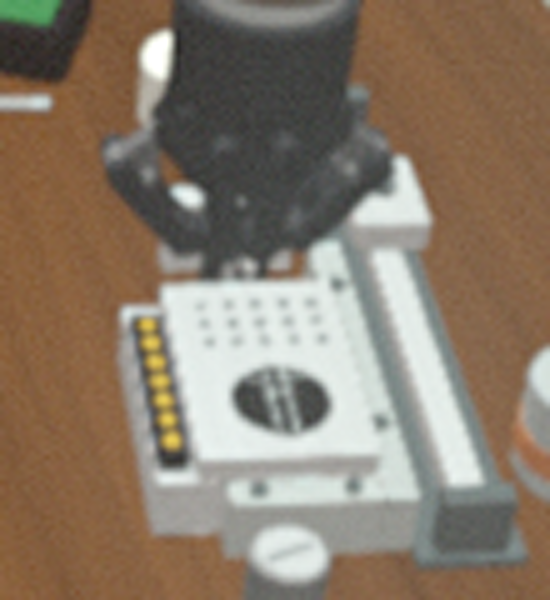

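Run:
```python
from h import *
import pickle
S=pickle.load(open("side7.pkl","rb"))
for uv in((375,185),(390,160),(300,240),(130,170)):
    for z in np.arange(.0,.14,.005):
        e=back(S,(280+uv[0]/5-.4,160+uv[1]/5-.4),z)[:2]-J
        if e@[-np.sin(JA),np.cos(JA)]<.121: print(uv,z,e@[np.cos(JA),np.sin(JA)]);break
```

```text
(375, 185) 0.085 0.018488355334244283
(390, 160) 0.1 0.022344473006237004
(300, 240) 0.055 -0.010396620283454006
(130, 170) 0.1 -0.08893557832778243
```

Request:
step_arm(dr=[[0,0,0],[0,0,0],[0,0,0],[0,0,0],[0,0,0],[0,0,0],[0,0,0],[0,0,0]], xyz=[[0.1,0,0],[0.2,0,0],[0.3,0,0],[0.4,0,-0.1],[0.4,0,-0.5],[0.4,0,-1.0],[0.4,0,-1.5],[0.4,0,-2.0]], gripper=[0,0,0,0,0,0,0,0])

```text
time: 21.85
ee_pos: [0.6803, -0.0033, 0.0957]
tcp_rot: [179.9, -0.0, 80.2]
wrist_force: [0.6, 1.0, -0.2]
opening: 0.0001
```

Run:
```python
from workcell import bot
from h import *
o=bot.get_obs();print(o["time"],o["ee_pos"],o["tcp_rot"],o["q"])
c=[*o["ee_pos"],o["tcp_rot"][2]]
X,Y,_=j2w(-.04,.207);print(X,Y,rel(c,(X,Y,.018,80.2)))
```

```text
21.85 [ 0.68032417 -0.00327184  0.09574407] [ 1.79924489e+02 -1.24551099e-03  8.01943411e+01] [-2.70821582e-01  2.24224824e+01  1.58746913e+01  8.33775347e+01
 -1.12798929e-02  9.95348308e+01]
0.6920170503880292 0.06828781495272374 [ 1.813 -0.017  1.944 -0.   ]
```

Request:
step_arm(dr=[[0,0,0],[0,0,0],[0,0,0],[0,0,0],[0,0,0],[0,0,0],[0,0,0],[0,0,0]], xyz=[[0.3,0,0],[0.7,0,0],[1.1,0,0],[1.5,0,0],[1.8,0,0],[1.8,0,0],[1.8,0,0.3],[1.8,0,0.6]], gripper=[0,0,0,0,0,0,0,0])

```text
time: 22.65
ee_pos: [0.6924, 0.0674, 0.0683]
tcp_rot: [180.0, 0.0, 80.2]
wrist_force: [-0.1, -0.4, 0.1]
opening: 0.0002
```

```bash
python3 snap.py 8; python3 look.py 8 .661 -.082
```

```text
22.65 [0.6924 0.0674 0.0683] [1.7999e+02 1.0000e-02 8.0180e+01] [-0.1 -0.4  0.1]
supply side fit [ 0.66273516 -0.08207225] -10.914988701794528 392.52941176470586 jig -0.04326189533195464 0.05384995224386261
```

View pics/s8.png

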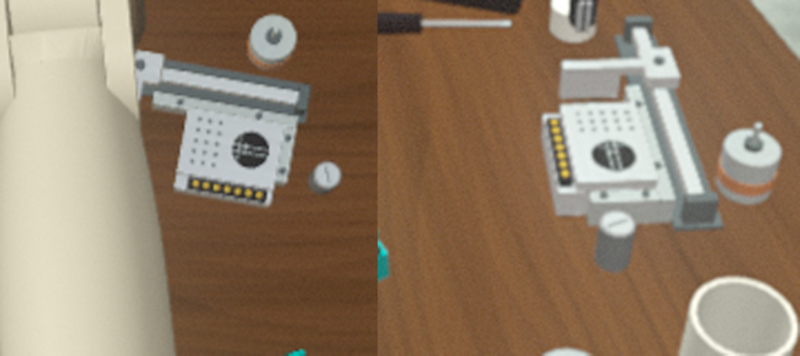

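Run:
```python
from h import *
import pickle
T=pickle.load(open("top8.pkl","rb"));S=pickle.load(open("side8.pkl","rb"))
im=cv2.resize(T["image"][95:185,265:355,::-1],None,fx=6.5,fy=6.5,interpolation=cv2.INTER_CUBIC)
cv2.imwrite("pics/z8.png",im)
im=cv2.resize(S["image"][170:270,290:400,::-1],None,fx=6,fy=6,interpolation=cv2.INTER_CUBIC)
cv2.imwrite("pics/z8s.png",im)
```

```text
(no output)
```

View pics/z8.png

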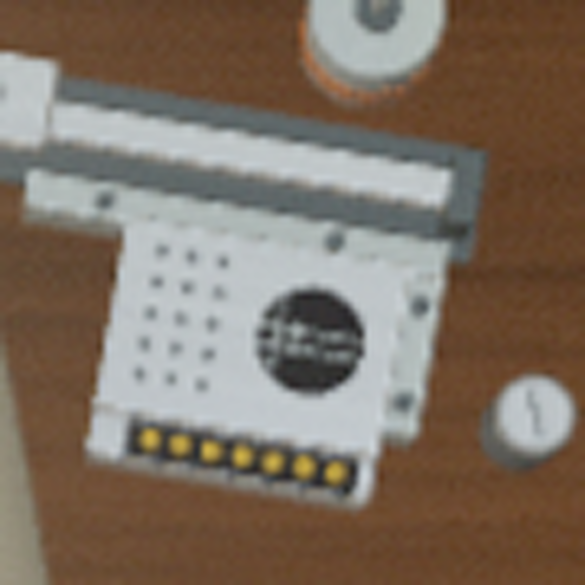

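View pics/z8s.png

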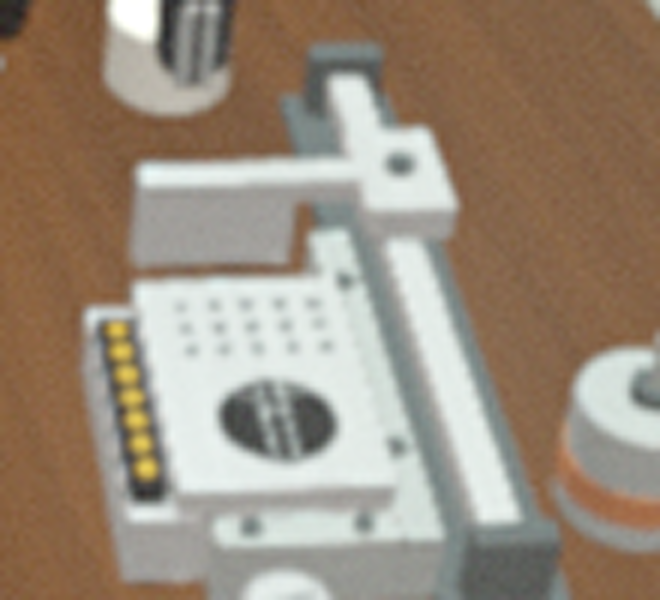

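Request:
step_arm(dr=[[0,0,0],[0,0,0],[0,0,0],[0,0,0],[0,0,0],[0,0,0],[0,0,0],[0,0,0]], xyz=[[0,0,0.3],[0,0,0.6],[0,0,0.9],[0,0,1.15],[0,0,1.25],[0,0,1.25],[-0.1,0,1.25],[-0.2,0,1.25]], gripper=[0,0,0,0,0,0,0,0])

```text
time: 23.6
ee_pos: [0.6914, 0.0598, 0.02]
tcp_rot: [179.9, -0.0, 80.2]
wrist_force: [0.8, -0.6, 0.6]
opening: 0.0001
```

Request:
step_arm(dr=[[0,0,0],[0,0,0],[0,0,0],[0,0,0],[0,0,0],[0,0,0],[0,0,0],[0,0,0]], xyz=[[-0.08,0,0],[-0.16,0,0],[-0.24,0,0],[-0.33,0,0],[-0.42,0,0],[-0.52,0,0],[-0.62,0,0],[-0.72,0,0]], gripper=[0,0,0,0,0,0,0,0])

```text
time: 24.4
ee_pos: [0.6861, 0.0314, 0.0195]
tcp_rot: [180.0, -0.0, 80.2]
wrist_force: [-1.0, 3.2, 2.2]
opening: -0.0
```

Request:
step_arm(dr=[[0,0,0],[0,0,0],[0,0,0],[0,0,0],[0,0,0],[0,0,0],[0,0,0],[0,0,0]], xyz=[[-0.1,0,0],[-0.2,0,0],[-0.3,0,0],[-0.4,0,0],[-0.5,0,0],[-0.58,0,0],[-0.64,0,0],[-0.68,0,0]], gripper=[0,0,0,0,0,0,0,0])

```text
time: 25.2
ee_pos: [0.6814, 0.0045, 0.0193]
tcp_rot: [-180.0, 0.0, 80.2]
wrist_force: [-0.8, 2.8, 1.9]
opening: 0.0
```

```bash
python3 snap.py 9
python3 - <<'E'
from workcell import bot
from h import *
import pickle
o=bot.get_obs();e=o["ee_pos"][:2]-J;print(e@[np.cos(JA),np.sin(JA)],e@[-np.sin(JA),np.cos(JA)])
S=pickle.load(open("side9.pkl","rb"))
im=cv2.resize(S["image"][160:270,290:400,::-1],None,fx=5,fy=5,interpolation=cv2.INTER_CUBIC)
cv2.imwrite("pics/z9s.png",im)
E
```

```text
25.2 [0.6814 0.0045 0.0193] [-179.99    0.     80.19] [-0.8  2.8  1.9]
-0.03958507644417488 0.14221712503672376
```

View pics/z9s.png

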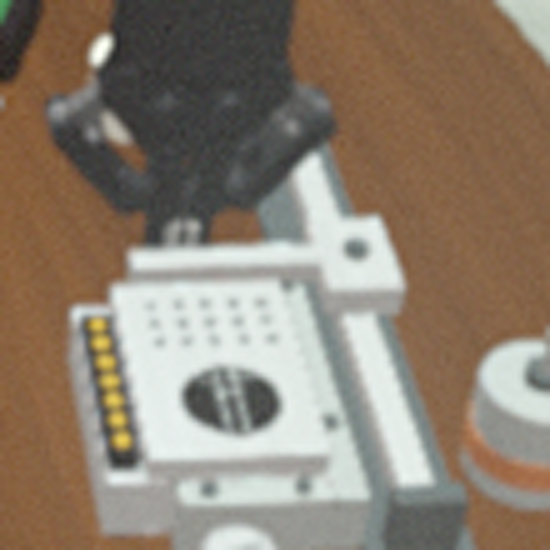

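Request:
step_arm(dr=[[0,0,0],[0,0,0],[0,0,0],[0,0,0],[0,0,0],[0,0,0],[0,0,0],[0,0,0]], xyz=[[-0.03,0,0],[-0.06,0,0],[-0.09,0,0],[-0.12,0,0],[-0.14,0,0],[-0.16,0,0],[-0.18,0,0],[-0.18,0,0]], gripper=[0,0,0,0,0,0,0,0])

```text
time: 26.1
ee_pos: [0.6802, -0.0025, 0.0192]
tcp_rot: [-180.0, 0.0, 80.2]
wrist_force: [0.7, 2.3, -1.1]
opening: 0.0001
```

Request:
step_arm(dr=[[0,0,0],[0,0,0],[0,0,0],[0,0,0],[0,0,0],[0,0,0],[0,0,0],[0,0,0]], xyz=[[-0.01,0,0],[-0.015,0,0],[-0.02,0,0],[-0.025,0,0],[-0.03,0,0],[-0.035,0,0],[-0.04,0,0],[-0.04,0,0]], gripper=[0,0,0,0,0,0,0,0])

```text
time: 26.9
ee_pos: [0.6799, -0.0039, 0.0192]
tcp_rot: [-180.0, 0.0, 80.2]
wrist_force: [0.8, 3.2, -2.6]
opening: -0.0002
```

Request:
step_arm(dr=[[0,0,0],[0,0,0],[0,0,0],[0,0,0],[0,0,0],[0,0,0],[0,0,0],[0,0,0]], xyz=[[-0.01,0,0],[-0.015,0,0],[-0.02,0,0],[-0.025,0,0],[-0.03,0,0],[-0.03,0,0],[-0.03,0,0],[-0.03,0,0]], gripper=[0,0,0,0,0,0,0,0])

```text
time: 27.7
ee_pos: [0.6798, -0.0047, 0.0192]
tcp_rot: [-180.0, -0.0, 80.2]
wrist_force: [0.8, 4.9, -2.7]
opening: 0.0
```

Request:
step_arm(dr=[[0,0,0],[0,0,0],[0,0,0],[0,0,0],[0,0,0],[0,0,0],[0,0,0],[0,0,0]], xyz=[[-0.01,0,0],[-0.015,0,0],[-0.02,0,0],[-0.025,0,0],[-0.03,0,0],[-0.03,0,0],[-0.03,0,0],[-0.03,0,0]], gripper=[0,0,0,0,0,0,0,0])

```text
time: 28.5
ee_pos: [0.6798, -0.0047, 0.0192]
tcp_rot: [-180.0, -0.1, 80.3]
wrist_force: [1.3, 10.3, -2.8]
opening: -0.0002
```

Request:
step_arm(dr=[[0,0,0],[0,0,0],[0,0,0],[0,0,0],[0,0,0],[0,0,0],[0,0,0],[0,0,0]], xyz=[[-0.01,0,0],[-0.01,0,0],[-0.015,0,0],[-0.015,0,0],[-0.02,0,0],[-0.02,0,0],[-0.02,0,0],[-0.02,0,0]], gripper=[0,0,0,0,0,0,0,0])

```text
time: 29.3
ee_pos: [0.6798, -0.0047, 0.0193]
tcp_rot: [180.0, -0.2, 80.3]
wrist_force: [2.6, 14.3, -3.5]
opening: 0.0003
```

Request:
step_arm(dr=[[0,0,0],[0,0,0],[0,0,0],[0,0,0],[0,0,0],[0,0,0],[0,0,0],[0,0,0]], xyz=[[0.1,0,0],[0.25,0,0],[0.4,0,0],[0.5,0,-0.1],[0.5,0,-0.6],[0.5,0,-1.2],[0.5,0,-1.8],[0.5,0,-2.3]], gripper=[0,0,0,0,0,0,0,0])

```text
time: 30.1
ee_pos: [0.6831, 0.0127, 0.1133]
tcp_rot: [179.9, 0.0, 80.2]
wrist_force: [0.7, 0.4, -0.1]
opening: 0.0004
```

Run:
```python
from workcell import bot
from h import *
o=bot.get_obs();print(o["time"],o["ee_pos"],o["tcp_rot"],o["q"])
c=[*o["ee_pos"],o["tcp_rot"][2]]
X,Y,_=j2w(-.135,.055);print(X,Y,rel(c,(X,Y,.11,170.2)))
print(rel(c,(.45,.25,.11,170.2)))
```

```text
30.1 [0.68310787 0.01269012 0.11325286] [1.79924827e+02 5.78960902e-03 8.01959974e+01] [ 1.07255212e+00  2.27782573e+01  1.82707546e+01  8.54197676e+01
 -1.98701900e-02  1.00876538e+02]
0.5725314561588607 -0.06532428319599363 [-2.393 -2.392  0.081 -1.571]
[ 4.854 -6.753  0.081 -1.571]
```

Request:
step_arm(dr=[[0,0,-0.14],[0,0,-0.28],[0,0,-0.42],[0,0,-0.56],[0,0,-0.7],[0,0,-0.84],[0,0,-0.98],[0,0,-1.12]], xyz=[[-0.2,-0.3,0],[-0.5,-0.6,0],[-0.8,-0.9,0],[-1.1,-1.2,0],[-1.4,-1.5,0],[-1.7,-1.8,0],[-2.0,-2.1,0],[-2.39,-2.39,0]], gripper=[0.6,0.6,0.6,0.6,0.6,0.6,0.6,0.6])

```text
time: 30.9
ee_pos: [0.5719, -0.0655, 0.1118]
tcp_rot: [180.0, 0.0, 144.7]
wrist_force: [0.4, 0.0, -0.9]
opening: 0.051
```

Request:
step_arm(dr=[[0,0,-0.14],[0,0,-0.28],[0,0,-0.42],[0,0,-0.45],[0,0,-0.45],[0,0,-0.45],[0,0,-0.45],[0,0,-0.45]], xyz=[[0,0,0],[0,0,0.2],[0,0,0.5],[0,0,0.8],[0,0,1.1],[0,0,1.4],[0,0,1.7],[0,0,1.9]], gripper=[0.6,0.6,0.6,0.6,0.6,0.6,0.6,0.6])

```text
time: 31.7
ee_pos: [0.572, -0.0652, 0.034]
tcp_rot: [-180.0, -0.1, 170.1]
wrist_force: [-0.8, 0.1, -0.1]
opening: 0.0508
```

```bash
python3 snap.py 10
python3 - <<'E'
from workcell import bot
from h import *
import pickle
o=bot.get_obs();e=o["ee_pos"][:2]-J;print(e@[np.cos(JA),np.sin(JA)],e@[-np.sin(JA),np.cos(JA)])
S=pickle.load(open("side10.pkl","rb"))
im=cv2.resize(S["image"][180:280,280:390,::-1],None,fx=6,fy=6,interpolation=cv2.INTER_CUBIC)
cv2.imwrite("pics/z10s.png",im)
E
```

```text
31.7 [ 0.572  -0.0652  0.034 ] [-1.7999e+02 -5.0000e-02  1.7012e+02] [-0.8  0.1 -0.1]
-0.13591486285219545 0.054983552018094996
```

View pics/z10s.png

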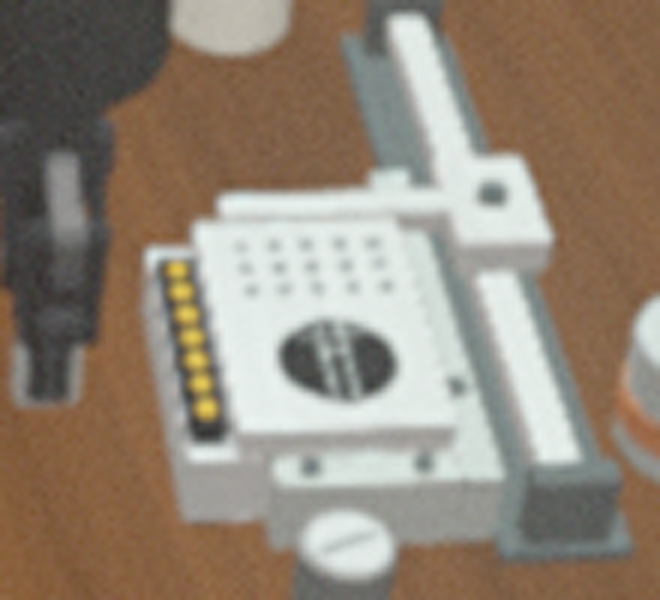

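Request:
step_arm(dr=[[0,0,0],[0,0,0],[0,0,0],[0,0,0],[0,0,0],[0,0,0],[0,0,0],[0,0,0]], xyz=[[0,0,0.3],[0,0,0.6],[-0.15,0,0.65],[-0.3,0,0.65],[-0.45,0,0.65],[-0.6,0,0.65],[-0.72,0,0.65],[-0.8,0,0.65]], gripper=[0.6,0.6,0.6,0.6,0.6,0.6,0.6,0.6])

```text
time: 32.6
ee_pos: [0.6046, -0.0708, 0.0095]
tcp_rot: [180.0, 0.0, 170.2]
wrist_force: [0.1, 0.1, 0.2]
opening: 0.0511
```

Request:
step_arm(dr=[[0,0,0],[0,0,0],[0,0,0],[0,0,0],[0,0,0],[0,0,0],[0,0,0],[0,0,0]], xyz=[[-0.015,0,0],[-0.03,0,0],[-0.045,0,0],[-0.055,0,0],[-0.065,0,0],[-0.07,0,0],[-0.075,0,0],[-0.08,0,0]], gripper=[0.6,0.6,0.6,0.6,0.6,0.6,0.6,0.6])

```text
time: 33.4
ee_pos: [0.606, -0.0711, 0.0093]
tcp_rot: [-180.0, -0.1, 170.1]
wrist_force: [-7.1, 1.5, 4.6]
opening: 0.051
```

Request:
step_arm(dr=[[0,0,0],[0,0,0],[0,0,0],[0,0,0],[0,0,0],[0,0,0],[0,0,0],[0,0,0]], xyz=[[-0.01,0,0],[-0.015,0,0],[-0.02,0,0],[-0.025,0,0],[-0.03,0,0],[-0.03,0,0],[-0.03,0,0],[-0.03,0,0]], gripper=[0.6,0.6,0.6,0.6,0.6,0.6,0.6,0.6])

```text
time: 34.2
ee_pos: [0.6061, -0.0712, 0.0093]
tcp_rot: [-180.0, -0.2, 170.1]
wrist_force: [-13.0, 2.4, 7.9]
opening: 0.0512
```

Request:
step_arm(dr=[[0,0,0],[0,0,0],[0,0,0],[0,0,0],[0,0,0],[0,0,0],[0,0,0],[0,0,0]], xyz=[[0.1,0,0],[0.3,0,0],[0.6,0,0],[0.9,0,-0.3],[1.2,0,-0.9],[1.5,0,-1.7],[1.8,0,-2.5],[2.1,0,-3.4]], gripper=[0.6,0.6,0.6,0.6,0.6,0.6,0.6,0.6])

```text
time: 35.0
ee_pos: [0.5245, -0.057, 0.1461]
tcp_rot: [180.0, -0.0, 170.2]
wrist_force: [0.4, -1.1, -0.3]
opening: 0.0513
```

Request:
step_arm(dr=[[0,0,0],[0,0,0],[0,0,0],[0,0,0],[0,0,0],[0,0,0],[0,0,0],[0,0,0]], xyz=[[0.2,0.7,-0.3],[0.4,1.5,-0.6],[0.5,2.4,-0.9],[0.6,3.3,-1.0],[0.6,4.2,-1.0],[0.6,5.1,-1.0],[0.6,5.8,-1.0],[0.6,6.0,-1.0]], gripper=[0.6,0.6,0.6,0.6,0.6,0.6,0.6,0.6])

```text
time: 35.8
ee_pos: [0.5428, 0.1858, 0.1849]
tcp_rot: [180.0, 0.0, 170.3]
wrist_force: [-0.3, -0.8, -0.6]
opening: 0.0516
```

```bash
python3 snap.py 11; python3 look.py 11 .661 -.082
python3 - <<'E'
from h import *
import pickle
T=pickle.load(open("top11.pkl","rb"));S=pickle.load(open("side11.pkl","rb"))
cv2.imwrite("pics/t11.png",T["image"][:,:,::-1])
im=cv2.resize(T["image"][90:190,245:355,::-1],None,fx=6,fy=6,interpolation=cv2.INTER_CUBIC)
cv2.imwrite("pics/z11.png",im)
A=pickle.load(open("top0.pkl","rb"))["image"];B=pickle.load(open("side0.pkl","rb"))["image"]
d=np.hstack([np.abs(A.astype(int)-T["image"]).max(2),np.abs(B.astype(int)-S["image"]).max(2)]).clip(0,255).astype(np.uint8)
cv2.imwrite("pics/d11.png",cv2.resize(d,(800,300)))
E
```

```text
35.8 [0.5428 0.1858 0.1849] [1.7997e+02 1.0000e-02 1.7030e+02] [-0.3 -0.8 -0.6]
supply side fit [ 0.66268774 -0.08179733] -12.306462909798617 442.9803921568627 jig -0.043355418548538444 0.05411278251967729
```

View pics/z11.png

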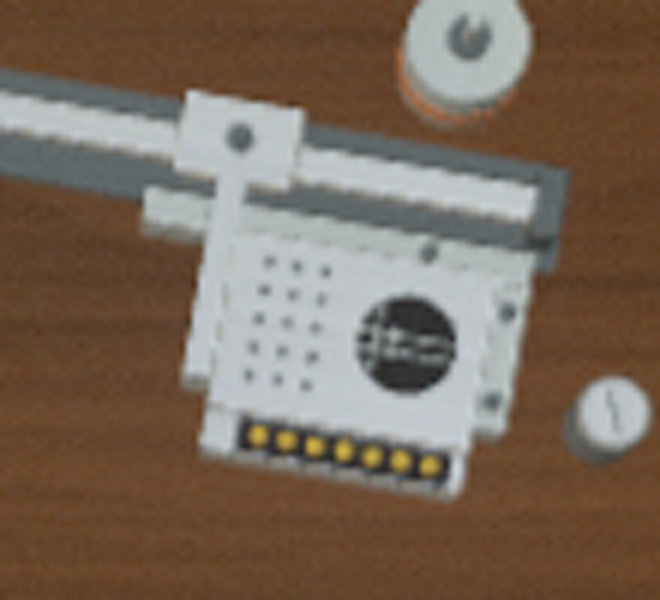

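View pics/d11.png

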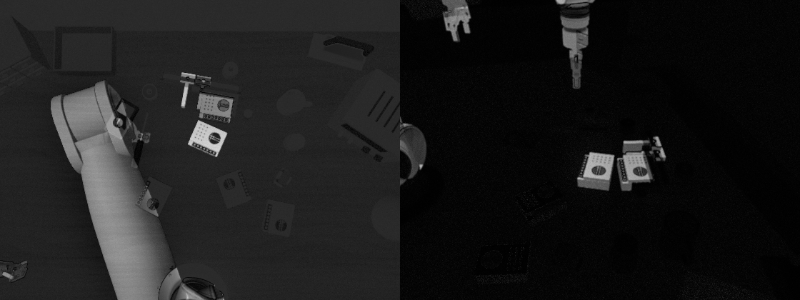

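View pics/s11.png

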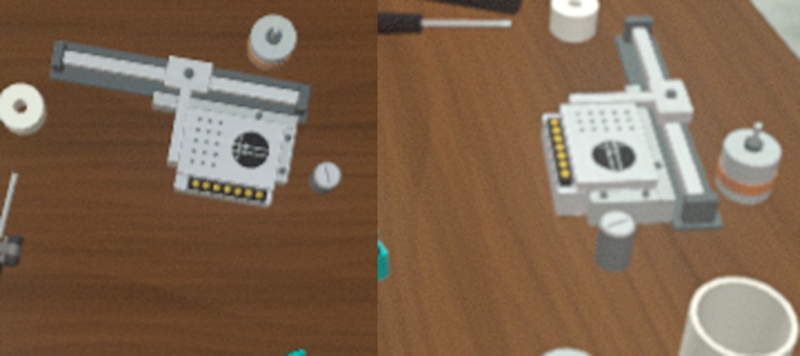

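```bash
python3 -c "
from workcell import bot
print(bot.job_done())"
```

```text
the job is handed in; nothing more can be done
None
```

I pushed the supply into the jig until it was flush against the back stop and the fixed fence. I then slid the jaw up snug against its other side, and handed the job in with the arm clear at about 36 s.

**How it went:** I pushed with two fingers on the terminal edge, turning the supply about 14° on the way in, until it met the back stop. I pushed it sideways onto the fence, then closed the jaw from its outer face. Last, I pushed gently on the terminal edge again to check that it was seated.

**Checks that agreed:**
- **Contact:** At the stop, the fence and the jaw the tool stopped moving while the force rose to about 15 N, the highest I read. Force is only reported at the end of each move.
- **Back stop:** The re-push after closing the jaw met the supply at the same depth as before (tool 100.9 mm from the stop face), so it had not slipped back.
- **Jaw:** The jaw stopped the tool one jaw thickness (12 mm) out from where the fence push had stopped it, as it should when snug.
- **Other things on the bench:** The last side view, compared with the first, shows only the supply, the jaw and the arm changed. The arm hid part of the left side in the last top view.

**Check that disagreed:** The automatic outline fit in the last side picture gave the supply at x -43, y 54 mm and 2.5° off square, against -45 and 55 mm. I put this down to the jaw and fence hiding part of its outline and to the camera calibration. The zoomed top view shows it square with no visible gap.

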